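# Roll unfired porcelain rods from a carrier into a grooved kiln setter

### The arm

A 6-joint arm with a two-finger parallel gripper is mounted at the origin on the work surface. World frame = base frame: x ahead of the robot, y to its left, z up, the work surface at z = 0. Lengths are in m, angles in rad, forces in N, time in s.
With the tool pointing down it reaches from about 0.25 to 0.775 m from the base axis. Payload 4 kg.
Tool frame: the origin (TCP) lies at the centre of the arm's flange, where the gripper is bolted on; the fingertips stand 199 mm ahead of it and the grasp point (between the pads) lies 180 mm ahead of it (robot.tcp_to_tips is the distance from the TCP to the fingertips, in m); z points along the fingers, y is the line along which they close (so a half turn about z gives the same grasp; the last joint's range is limited). The gripper opens to 94 mm and grips with 3 to 60 N. Pads are 16 mm wide; open, the fingers measure 119 mm over their backs; the gripper's body (75 mm by 177 mm) begins 78 mm behind the grasp point.
Start: joints at [1.077, 0.087, 1.371, -0, 1.684, -0.103], TCP at [0.21, 0.509, 0.405] pointing down, gripper open.
Joint ranges: [-3.1, 3.1], [-0.76, 2.03], [0.27, 2.55], [-1.08, 4.22], [0.17, 2.65], [-2.57, 2.57]. Speed limits (rad/s): [2.79, 2.79, 3.14, 3.14, 3.14, 3.14].

### API

Orientations are given as [roll, pitch, yaw] about the fixed x, y, z axes, in that order (R = Rz(yaw) Ry(pitch) Rx(roll)).
In Python, from bench import telemetry, snapshot, ticket, robot gives the robot as it stands.
- The arm moves only by the tool apply_moves, never from a script. Its argument "moves" is a list that holds one entry, the list of rows, each a list of 5 numbers: the shift along the tool's x, y, z in units of 50 mm (1.0 is 50 mm), then the turn about the tool's z in units of 10 degrees (1.0 is 10 degrees), then the closure, from 0 (fully open) to 1 (shut). A call has 1 to 10 rows; each row is the pose to reach, as a shift and turn from the pose commanded when the call began, along the tool's axes at that moment; what a row does not reach only later rows make up. A row lasts 1/8 s, in which the tool goes at most 62.5 mm and 10.7 degrees, less where a joint would pass 70% of its speed; a pose out of reach is approached as far as the arm can. A call with a gripper value outside its range is refused whole. The fingers move at their own pace and stop on an object; the grip force is fixed at half the most. Time passes only in rows, so rows that repeat a pose let the fingers close. It gives the time, the measured TCP pose, the force, the opening and the grip force at its end, in the units of the state.
- telemetry.get_obs(): the state, without advancing time (a new reading comes with each control period).
- snapshot(name): name is "scene" or "top" or "wrist"; returns a dict with "image" (384x512x3 uint8, red, green, blue), "fovy" (degrees; the focal length in pixels is half the picture's height over the tangent of half this angle, whatever the lens; pixels are square), "cx", "cy" (the principal point, pixels), "R" (3x3) and "t" (3): a world point X has camera coordinates R X + t. Camera axes: x right, y down, z forward; pixel columns grow to the right and rows downward; lengths in m; the calibration is good to about 2 mm. A picture is of the moment at which its call begins. There is no depth.
- ticket.close_job(): hands the job in; it is judged then, once.
The state is a dict: "time": time; "joint_positions": joint angles; "qvel": joint speeds; "joint_torque": joint torques, N m; "tool_pos": TCP position; "ee_rot": TCP orientation; "wrist_force": force on the tool from outside, world axes, zero at the start; "wrist_torque": the same for the moment, N m; "width": finger opening in m; "finger_force": force on a finger pad.
Only numpy, scipy, OpenCV 4.12 (cv2) and the standard library are available. Lean on these libraries where they do the work, as an engineer would, in place of code of your own. Each camera call takes 0.05 s, during which the arm holds its last target. There are 200 camera calls.

### The job

Pick up the plywood carrier by its grip rail, bring its lip low over the grooved kiln setter and tip it so that the four unfired porcelain rods roll gently out and come to rest one in each groove, not overhanging the setter's sides. The rods are brittle and mark easily: never touch them with the gripper and never let them drop more than a few centimetres. Then stand the empty carrier upright on the bench and let go, leaving the vase, the bowls, the jar and the tape measure where they are.

Things in the scene. Friction and masses are not known exactly. Their poses are not given: they have to be found in the camera images.
- carrier_grip (a point): Centre of the carrier's grip rail: level, flat-sided, 16 mm thick (x), 28 mm high, 126 mm long (y) between two posts, 105 mm above the carrier's feet, over 35 mm above the rods. The carrier is a loose open plywood tray, 138 mm wide (y), 0.3 kg (0.75 kg loaded). Its axes: x from the pouring lip to the back wall, y along the rail, z up.
- carrier_lip (a point): Middle of the upper edge of the carrier's open pouring lip (no sill; floor 4 mm thick), 75 mm towards -x and 84.4 mm below carrier_grip, same axes. The carrier stands on two cross feet, undersides 20.6 mm below the lip when level; the front foot starts 50 mm behind the lip, so until the carrier is tipped lip-down about 19 degrees that foot hangs lower than the lip.
- carrier_bay (a point): Middle of the carrier's smooth floor, same axes. The floor, 140 mm long, slopes down 6 degrees from lip to back wall: with the carrier level the rods lie against the back wall, parallel to y; tipped lip-down more than 6 degrees about y, they all roll to the lip. Cheeks 6 mm thick, 42 mm above the floor, guide their ends (126 mm inside). Back wall top: about 55 mm over the bench.
- setter: Buff refractory setter, fixed: slab 154 (x) by 150 (y) by 8 mm. Five half-round ribs along y (radius 9, tops 17 mm above the bench, at x = -68, -34, 0, 34, 68 mm) make four parallel grooves; an upturned end wall 42 mm high stands along its -x edge (inner face at x = -66 mm). Origin: centre of its underside; x runs across the grooves, away from the end wall; z up.
- groove1 (a point): Groove 1 of the setter (the one beside the end wall), at x = -51 mm, y = 0 of the setter: where the centre of a rod lies when seated at mid-length, 22 mm above the bench. Axes as setter.
- groove2 (a point): Groove 2 of the setter, at x = -17 mm, y = 0 of the setter: where the centre of a rod lies when seated at mid-length, 22 mm above the bench. Axes as setter.
- groove3 (a point): Groove 3 of the setter, at x = 17 mm, y = 0 of the setter: where the centre of a rod lies when seated at mid-length, 22 mm above the bench. Axes as setter.
- groove4 (a point): Groove 4 of the setter (the one farthest from the end wall), at x = 51 mm, y = 0 of the setter: where the centre of a rod lies when seated at mid-length, 22 mm above the bench. Axes as setter.
- rod1: Unfired white porcelain rod 1 (all four are alike): 26 mm diameter, 120 mm long with round ends, about 0.11 kg. Origin at its centre, x along the rod.
- rod2: Unfired white porcelain rod 2 (all four are alike): 26 mm diameter, 120 mm long with round ends, about 0.11 kg. Origin at its centre, x along the rod.
- rod3: Unfired white porcelain rod 3 (all four are alike): 26 mm diameter, 120 mm long with round ends, about 0.11 kg. Origin at its centre, x along the rod.
- rod4: Unfired white porcelain rod 4 (all four are alike): 26 mm diameter, 120 mm long with round ends, about 0.11 kg. Origin at its centre, x along the rod.
- vase: Bystander: black-glazed mallet vase, loose, 260 mm tall, body 88 mm across, flanged mouth 75 mm across. Origin: centre of its foot, z up.
- bowls: Bystander: stack of celadon bowls, loose, 152 mm across, 75 mm high. Origin: centre of its foot, z up.
- tape_measure: Bystander: dark green tape measure standing on edge, loose, 105 mm long (x, from -35 to +63 mm), 40 mm wide, 65 mm high. Origin: underside, z up.
- jar: Bystander: small lidded white porcelain jar with a blue band, loose, 76 mm across, 104 mm high. Origin: centre of its foot, z up.
Not all that is in view belongs to the job. What is meant by the part that bears carrier_grip is not green, and is the larger of those in its own colour. What is shaped like the rod1 but pink is not meant.

How it is judged:
On the way, in this order (a step that is already met when the one before it is completed fails the run):
1. the carrier is lifted off the bench (30 mm or more) with all four rods in it (height (world z) of carrier_grip above 0.135 m and distance between each of rod1, rod2, rod3, rod4 and carrier_grip below 0.112 m), for 0.2 s.
2. the four rods lie one in each groove, at rest (((x of rod1 in the frame of groove1 between -0.007 and 0.007 m and y of rod1 in the frame of groove1 between -0.015 and 0.015 m and z of rod1 in the frame of groove1 between -0.006 and 0.006 m) or (x of rod2 in the frame of groove1 between -0.007 and 0.007 m and y of rod2 in the frame of groove1 between -0.015 and 0.015 m and z of rod2 in the frame of groove1 between -0.006 and 0.006 m) or (x of rod3 in the frame of groove1 between -0.007 and 0.007 m and y of rod3 in the frame of groove1 between -0.015 and 0.015 m and z of rod3 in the frame of groove1 between -0.006 and 0.006 m) or (x of rod4 in the frame of groove1 between -0.007 and 0.007 m and y of rod4 in the frame of groove1 between -0.015 and 0.015 m and z of rod4 in the frame of groove1 between -0.006 and 0.006 m)) and ((x of rod1 in the frame of groove2 between -0.007 and 0.007 m and y of rod1 in the frame of groove2 between -0.015 and 0.015 m and z of rod1 in the frame of groove2 between -0.006 and 0.006 m) or (x of rod2 in the frame of groove2 between -0.007 and 0.007 m and y of rod2 in the frame of groove2 between -0.015 and 0.015 m and z of rod2 in the frame of groove2 between -0.006 and 0.006 m) or (x of rod3 in the frame of groove2 between -0.007 and 0.007 m and y of rod3 in the frame of groove2 between -0.015 and 0.015 m and z of rod3 in the frame of groove2 between -0.006 and 0.006 m) or (x of rod4 in the frame of groove2 between -0.007 and 0.007 m and y of rod4 in the frame of groove2 between -0.015 and 0.015 m and z of rod4 in the frame of groove2 between -0.006 and 0.006 m)) and ((x of rod1 in the frame of groove3 between -0.007 and 0.007 m and y of rod1 in the frame of groove3 between -0.015 and 0.015 m and z of rod1 in the frame of groove3 between -0.006 and 0.006 m) or (x of rod2 in the frame of groove3 between -0.007 and 0.007 m and y of rod2 in the frame of groove3 between -0.015 and 0.015 m and z of rod2 in the frame of groove3 between -0.006 and 0.006 m) or (x of rod3 in the frame of groove3 between -0.007 and 0.007 m and y of rod3 in the frame of groove3 between -0.015 and 0.015 m and z of rod3 in the frame of groove3 between -0.006 and 0.006 m) or (x of rod4 in the frame of groove3 between -0.007 and 0.007 m and y of rod4 in the frame of groove3 between -0.015 and 0.015 m and z of rod4 in the frame of groove3 between -0.006 and 0.006 m)) and ((x of rod1 in the frame of groove4 between -0.007 and 0.007 m and y of rod1 in the frame of groove4 between -0.015 and 0.015 m and z of rod1 in the frame of groove4 between -0.006 and 0.006 m) or (x of rod2 in the frame of groove4 between -0.007 and 0.007 m and y of rod2 in the frame of groove4 between -0.015 and 0.015 m and z of rod2 in the frame of groove4 between -0.006 and 0.006 m) or (x of rod3 in the frame of groove4 between -0.007 and 0.007 m and y of rod3 in the frame of groove4 between -0.015 and 0.015 m and z of rod3 in the frame of groove4 between -0.006 and 0.006 m) or (x of rod4 in the frame of groove4 between -0.007 and 0.007 m and y of rod4 in the frame of groove4 between -0.015 and 0.015 m and z of rod4 in the frame of groove4 between -0.006 and 0.006 m)) and linear speed of each of rod1, rod2, rod3, rod4 below 0.03 m/s), for 0.2 s.
At the end, for the whole second after the job is handed in: Each of the four grooves holds one rod at rest (rod centre within 7 mm across, 15 mm along and 6 mm in height of the groove's seat), and the carrier stands upright on the bench on its feet (tilt under 0.08 rad, grip rail 98 to 112 mm above the bench) (all of step 2 and height (world z) of carrier_grip between 0.098 and 0.112 m and angle between carrier_grip's own z axis and vertical below 0.08 rad); the robot touches nothing.
It fails at once if the gripper touches a rod (over 0.5 N) (contact force between the fingers and rod1 above 0.5 N or contact force between the fingers and rod2 above 0.5 N or contact force between the fingers and rod3 above 0.5 N or contact force between the fingers and rod4 above 0.5 N).
It fails at once if a rod outside the carrier moves faster than 1 m/s, as after a free fall of 5 cm ((linear speed of rod1 above 1 m/s and distance between rod1 and carrier_grip above 0.13 m) or (linear speed of rod2 above 1 m/s and distance between rod2 and carrier_grip above 0.13 m) or (linear speed of rod3 above 1 m/s and distance between rod3 and carrier_grip above 0.13 m) or (linear speed of rod4 above 1 m/s and distance between rod4 and carrier_grip above 0.13 m)).
It fails at once if the vase, the bowls, the jar or the tape measure is moved by more than 20 mm or tipped by more than 0.2 rad (distance of any of vase, bowls, tape_measure, jar from where it was at the start of the episode above 0.02 m or angle between any of vase, bowls, tape_measure, jar's own z axis and vertical above 0.2 rad).
It also fails if it takes over 69 s, if anything falls off the work surface, if the arm or the gripper's body presses on something with over 40 N, if the wrist force passes 120 N, or if a joint passes its speed limit or range.

## Working session

There is one attempt and no reset: what is moved stays moved. The work goes in short steps, Python scripts to look and compute and a tool call to move; the robot and the scene stay as the last step left them, time stands still between calls to the robot, and variables do not carry over. Pictures are saved under pics/ and viewed, at most 10 in all, crops included, and the job is handed in when it is done.

Besides the shell and the picture viewer there is one more tool, called after ">>>" as name([rows], argument=value, ...), one row to a line, values as JSON. apply_moves: Moves the arm, as the interface text tells. Its arguments: {"type":"object","properties":{"moves":{"type":"array","items":{"type":"array","items":{"type":"array","items":{"type":"number"}}}}},"required":["moves"]}

```bash
mkdir -p pics; ls
python3 - <<'E'
from bench import telemetry, snapshot, ticket, robot
import cv2,numpy as np
o=telemetry.get_obs();print({k:np.round(o[k],3) for k in o})
for n in["scene","top"]:
    s=snapshot(n);cv2.imwrite(f"pics/{n}0.png",cv2.resize(s["image"][:,:,::-1],(800,600)));print(n,s["fovy"],s["cx"],s["cy"],s["R"],s["t"])
E
```

```text
pics
{'time': np.float64(0.0), 'joint_positions': array([ 1.077,  0.088,  1.372, -0.   ,  1.684, -0.103]), 'qvel': array([-0.001, -0.001, -0.   , -0.001,  0.002,  0.   ]), 'joint_torque': array([ 1.0000e-03, -3.4016e+01, -3.0244e+01,  7.2000e-02,  3.2000e-02,
       -0.0000e+00]), 'tool_pos': array([0.209, 0.508, 0.404]), 'ee_rot': array([-3.139, -0.   ,  2.751]), 'wrist_force': array([ 0.059,  0.37 , -0.071]), 'wrist_torque': array([ 0.004,  0.05 , -0.057]), 'finger_force': np.float64(0.0), 'width': np.float64(0.094)}
scene 54.48680901142578 259.0179595568868 192.28915714021343 [[-0.5412118   0.84074372 -0.01548514]
 [ 0.67637181  0.42431166 -0.60206378]
 [-0.49961082 -0.33631773 -0.79829782]] [ 0.23897932 -0.35641987  1.47040167]
top 52.798865966884975 258.6593430264343 192.50711876415062 [[ 0.02765083 -0.99956891  0.00987048]
 [-0.97968286 -0.02906023 -0.1984364 ]
 [ 0.1986377  -0.00418301 -0.98006406]] [0.08667498 0.59511344 1.06171987]
```

View pics/scene0.png

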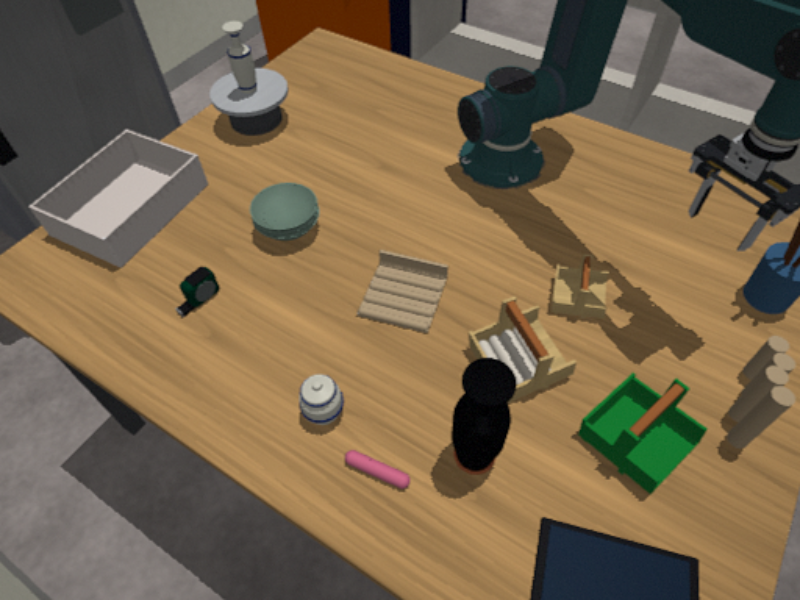

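View pics/top0.png

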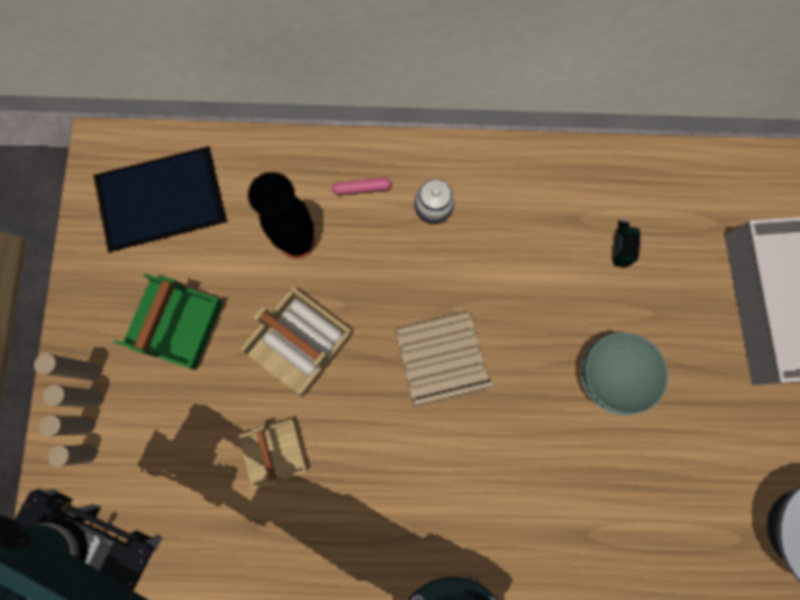

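View pics/c1.png

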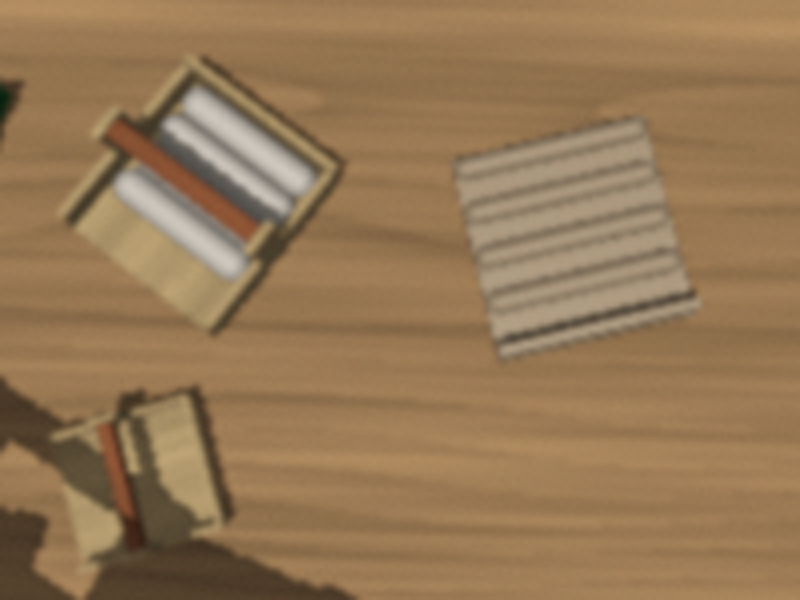

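>>> apply_moves([
  [[0,0,-1.25,0,0],[0,0,-2.5,0,0],[0,0,-3.75,0,0],[0,0,-5,0,0],[0,0,-6.25,0,0],[0,0,-7.5,0,0],[0,0,-8.75,0,0],[0,0,-10,0,0],[0,0,-11.25,0,0],[0,0,-12.5,0,0]],
])

```text
time: 1.4
tool_pos: [0.176, 0.4278, 0.8153]
ee_rot: [3.11, 0.0, 2.751]
wrist_force: [0.4, 0.1, -0.4]
width: 0.0939
finger_force: 0.0
```

```bash
python3 -c "
from h import *
st()"
```

```text
t 1.4 pos [0.176  0.4278 0.8153] rot [3.1104e+00 4.0000e-04 2.7508e+00] q [ 1.057  0.257  0.274  0.006  2.579 -0.118] F [ 0.4  0.1 -0.4] T [ 0.03  0.02 -0.06] w 0.0939
```

>>> apply_moves([
  [[0,0,0,0,0]],
])

```text
time: 1.52
tool_pos: [0.176, 0.4277, 0.8154]
ee_rot: [3.11, 0.001, 2.751]
wrist_force: [0.8, -0.2, -0.7]
width: 0.0939
finger_force: 0.0
```

>>> apply_moves([
  [[0,1.25,0,0,0],[0,2.5,0,0,0],[0,3.75,0,0,0],[0,5,0,0,0],[0,5,0,0,0],[0,5,0,0,0]],
])

```text
time: 2.28
tool_pos: [0.2297, 0.5576, 0.7226]
ee_rot: [3.079, -0.0, 2.751]
wrist_force: [-0.8, 0.3, 0.0]
width: 0.0938
finger_force: 0.0
```

```bash
python3 -c "
from h import *
st()"
```

```text
t 2.27 pos [0.2297 0.5576 0.7226] rot [ 3.0785 -0.      2.7508] q [ 1.084  0.435  0.274  0.009  2.37  -0.089] F [-0.8  0.3  0. ] T [-0.03 -0.01  0.01] w 0.0938
```

>>> apply_moves([
  [[0,-1,0.75,0,0],[0,-2,1.5,0,0],[0,-3,2.25,0,0],[0,-4,3,0,0],[0,-5,3.75,0,0],[0,-6,4.5,0,0],[0,-7,5.25,0,0],[0,-8,6,0,0],[0,-9.2,6,0,0],[0,-10.4,6,0,0]],
])

```text
time: 3.52
tool_pos: [0.0787, 0.1906, 0.4028]
ee_rot: [3.127, -0.001, 2.749]
wrist_force: [0.4, 0.8, 0.9]
width: 0.0941
finger_force: 0.0
```

```bash
python3 -c "
from h import *
st()"
```

```text
t 3.52 pos [0.0787 0.1906 0.4028] rot [ 3.1271e+00 -5.0000e-04  2.7494e+00] q [ 0.898 -0.757  1.981  0.005  1.904 -0.279] F [0.4 0.8 0.9] T [-0.04 -0.03 -0.03] w 0.0941
```

>>> apply_moves([
  [[0,-0.5,0,0,0]],
])

```text
time: 3.65
tool_pos: [0.0775, 0.1883, 0.408]
ee_rot: [3.139, 0.001, 2.751]
wrist_force: [-0.0, 0.9, -0.6]
width: 0.0941
finger_force: 0.0
```

```bash
python3 -c "
from h import *
st()"
```

```text
t 3.65 pos [0.0775 0.1883 0.408 ] rot [3.1386e+00 1.1000e-03 2.7507e+00] q [ 0.899 -0.757  1.97  -0.     1.925 -0.281] F [-0.   0.9 -0.6] T [ 0.03  0.02 -0.05] w 0.0941
```

```bash
cat >> h.py <<'E'
def go(target,turn_deg=0):
    o=telemetry.get_obs();R=Ro.from_euler('xyz',o["ee_rot"]).as_matrix()
    d=R.T@(np.array(target)-o["tool_pos"])/.05
    print("units x,y,z",np.round(d,3),"turn",round(turn_deg/10,2),"| yaw",np.round(np.degrees(o["ee_rot"]),2))
    return d
E
python3 - <<'E'
from h import *
s=snapshot("top")
c=lambda u,v,z:ray(s,(140+u/4-.4,170+v/4-.4),z)
A=c(105,120,.119);B=c(267,240,.119);print("rail",A,B,(A+B)/2,np.degrees(np.arctan2(*(A-B)[1::-1])),np.linalg.norm(A-B))
a=c(70,215,.03);b=c(212,330,.021);print("lip",a,b,(a+b)/2,np.degrees(np.arctan2(*(a-b)[1::-1])),np.linalg.norm(a-b))
e=c(455,162,.008);f=c(640,118,.008);g=c(698,302,.042);h=c(500,358,.042)
for p,q in((e,f),(h,g),(e,h),(f,g)):print(np.round(p,3),np.round(q,3),np.degrees(np.arctan2(*(p-q)[1::-1])),np.linalg.norm((p-q)[:2]))
cc=(e+f+g+h)/4;print("setter",cc)
go([.512,.297,.40],99)
E
```

```text
rail [0.55307065 0.35607127 0.119     ] [0.47454665 0.24150028 0.119     ] [0.51380865 0.29878577 0.119     ] 55.57426373722789 0.13889755653546307
lip [0.49765304 0.3974767  0.03      ] [0.41798774 0.29035206 0.021     ] [0.45782039 0.34391438 0.0255    ] 53.362950191007975 0.13380302812614034
[0.548 0.118 0.008] [ 0.586 -0.021  0.008] 105.19745799008398 0.14388539160772332
[0.403 0.081 0.042] [ 0.447 -0.06   0.042] 107.16536508062383 0.1475663628340375
[0.548 0.118 0.008] [0.403 0.081 0.042] 14.128359133193696 0.14973339490127577
[ 0.586 -0.021  0.008] [ 0.447 -0.06   0.042] 15.514428339871133 0.14464215730498262
setter [0.49608909 0.02968615 0.025     ]
units x,y,z [-7.208  5.319  0.201] turn 9.9 | yaw [1.7981e+02 8.0000e-02 1.5762e+02]
```

>>> apply_moves([
  [[-0.72,0.54,0,1.02,0],[-1.44,1.07,0,2.04,0],[-2.17,1.6,0,3.06,0],[-2.9,2.13,0,4.08,0],[-3.6,2.67,0,5.1,0],[-4.3,3.2,0.1,6.12,0],[-5.05,3.73,0.1,7.14,0],[-5.8,4.27,0.2,8.16,0],[-6.5,4.8,0.2,9.2,0],[-7.22,5.33,0.2,10.2,0]],
])

```text
time: 4.95
tool_pos: [0.5146, 0.2983, 0.3985]
ee_rot: [3.139, -0.004, 0.965]
wrist_force: [0.2, 0.2, 0.4]
width: 0.0939
finger_force: 0.0
```

Run:
```python
from h import *
st();s=snapshot("wrist");cv2.imwrite("pics/w1.png",cv2.resize(s["image"][:,:,::-1],(800,600)))
go([.5138,.2988,.285])
np.savez("w1.npz",**{k:s[k] for k in("fovy","cx","cy","R","t")})
```

```text
t 4.95 pos [0.5146 0.2983 0.3985] rot [ 3.1393 -0.004   0.9654] q [0.43  0.187 1.271 0.    1.679 1.035] F [0.2 0.2 0.4] T [-0.04  0.1  -0.05] w 0.0939
units x,y,z [-0.066 -0.093  2.222] turn 0.0 | yaw [179.76  -0.28  54.97]
```

View pics/w1.png

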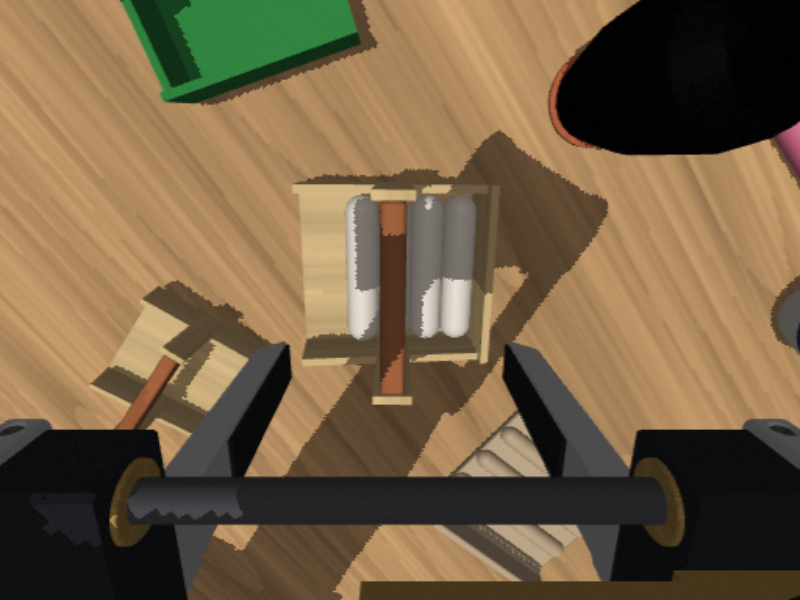

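Run:
```python
from h import *
s=np.load("w1.npz")
A=ray(s,(394*.64,189*.64),.119);B=ray(s,(392*.64,405*.64),.119)
print(A,B,(A+B)/2,np.degrees(np.arctan2(*(A-B)[1::-1])),np.linalg.norm(A-B))
c=(A+B)/2
for z in(.29,.279):go([c[0],c[1],z])
```

```text
[0.55287432 0.35657036 0.119     ] [0.47233463 0.24284227 0.119     ] [0.51260448 0.29970632 0.119     ] 54.6947289942461 0.13935824036438346
units x,y,z [-0.065 -0.122  2.122] turn 0.0 | yaw [179.76  -0.28  54.97]
units x,y,z [-0.066 -0.123  2.342] turn 0.0 | yaw [179.76  -0.28  54.97]
```

>>> apply_moves([
  [[-0.07,-0.12,0.7,0,0],[-0.07,-0.12,1.4,0,0],[-0.07,-0.12,1.9,0,0],[-0.07,-0.12,2.2,0,0],[-0.07,-0.12,2.2,0,0],[-0.07,-0.12,2.2,0,0.8],[-0.07,-0.12,2.2,0,1],[-0.07,-0.12,2.2,0,1],[-0.07,-0.12,2.2,0,1],[-0.07,-0.12,2.2,0,1]],
])

```text
time: 6.25
tool_pos: [0.506, 0.2977, 0.2864]
ee_rot: [3.141, 0.0, 0.971]
wrist_force: [0.0, -0.0, 0.4]
width: 0.0469
finger_force: 0.0
```

>>> apply_moves([
  [[0,0,0,0,1],[0,0,-0.1,0,1],[0,0,-0.3,0,1],[0,0,-0.6,0,1],[0,0,-0.9,0,1],[0,0,-1.1,0,1],[0,0,-1.2,0,1],[0,0,-1.2,0,1],[0,0,-1.2,0,1]],
])

```text
time: 7.38
tool_pos: [0.5058, 0.2977, 0.3456]
ee_rot: [-3.141, 0.001, 0.971]
wrist_force: [0.4, -0.0, -6.3]
width: 0.0157
finger_force: 30.0
```

Run:
```python
from h import *
st();s=snapshot("scene");crop(s,200,150,400,300,4,"pics/s1.png")
```

```text
t 7.38 pos [0.5058 0.2977 0.3456] rot [-3.1409e+00  1.5000e-03  9.7060e-01] q [ 0.435  0.188  1.375 -0.     1.581  1.036] F [ 0.4 -0.  -6.3] T [-0.05  0.2   0.02] w 0.0157
```

View pics/s1.png

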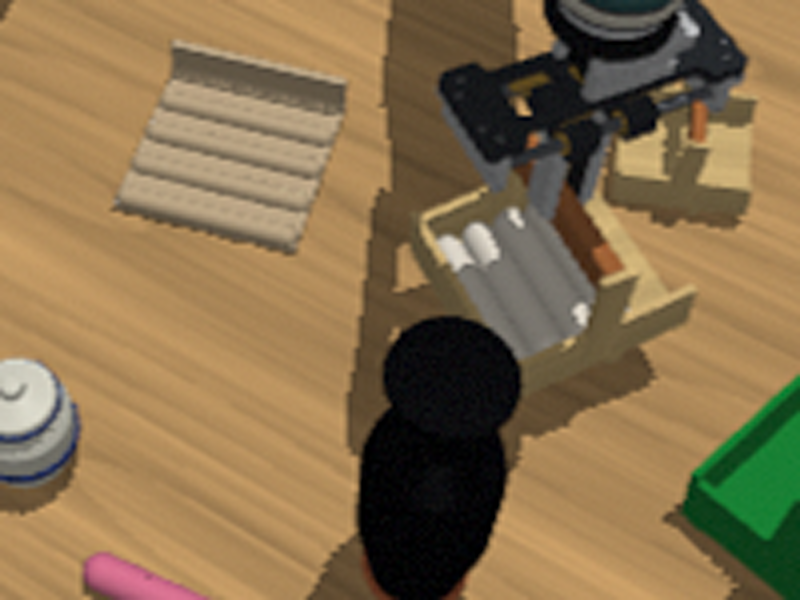

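Run:
```python
from h import *
s=snapshot("scene")
c=lambda u,v,z:ray(s,(200+u/4-.4,150+v/4-.4),z)
e=c(118,205,.008);f=c(294,248,.008);g=c(346,82,.042);h=c(174,42,.042)
# here e,f: +x edge ; h,g wall outer top
for p,q in((e,f),(h,g),(e,h),(f,g)):print(np.round(p,3),np.round(q,3),np.degrees(np.arctan2(*(p-q)[1::-1])),np.linalg.norm((p-q)[:2]))
print((e+f+g+h)/4)
```

```text
[ 0.586 -0.019  0.008] [0.547 0.12  0.008] -74.3030528897219 0.14430586776820845
[ 0.444 -0.06   0.042] [0.407 0.082 0.042] -75.11440199798096 0.1474537830991221
[ 0.586 -0.019  0.008] [ 0.444 -0.06   0.042] 16.102455184605077 0.1474586694706119
[0.547 0.12  0.008] [0.407 0.082 0.042] 14.873432932268116 0.14538201194144934
[0.4960272  0.03071218 0.025     ]
```

Run:
```python
from h import *
go([.54,.0425,.365],-49.6)
```

```text
units x,y,z [-3.827  3.446 -0.385] turn -4.96 | yaw [-1.7996e+02  9.0000e-02  5.5610e+01]
```

>>> apply_moves([
  [[-0.06,0.05,-0.1,-0.1,1],[-0.2,0.18,-0.2,-0.3,1],[-0.45,0.4,-0.3,-0.6,1],[-0.75,0.68,-0.38,-1,1],[-1.1,1,-0.38,-1.45,1],[-1.47,1.33,-0.38,-1.95,1],[-1.85,1.67,-0.38,-2.45,1],[-2.25,2.02,-0.38,-2.95,1],[-2.6,2.34,-0.38,-3.4,1],[-2.92,2.63,-0.38,-3.8,1]],
])

```text
time: 8.72
tool_pos: [0.532, 0.1019, 0.3658]
ee_rot: [3.141, 0.001, 1.636]
wrist_force: [0.1, 0.3, -7.0]
width: 0.0157
finger_force: 30.0
```

Run:
```python
from h import *
o=st();go([.54,.0425,.365],np.degrees(o["ee_rot"][2])-105.2)
```

```text
t 8.72 pos [0.532  0.1019 0.3658] rot [3.1411e+00 7.0000e-04 1.6363e+00] q [ 8.500e-02  7.900e-02  1.456e+00 -1.000e-03  1.606e+00  1.900e-02] F [ 0.1  0.3 -7. ] T [-0.12  0.1   0.01] w 0.0157
units x,y,z [-1.195  0.082  0.018] turn -1.14 | yaw [1.7997e+02 4.0000e-02 9.3750e+01]
```

>>> apply_moves([
  [[-0.3,0.02,0,-0.4,1],[-0.6,0.04,0,-0.7,1],[-0.85,0.06,0,-0.95,1],[-1.05,0.07,0,-1.08,1],[-1.15,0.08,0,-1.14,1],[-1.2,0.08,0,-1.14,1],[-1.2,0.08,0,-1.14,1]],
])

```text
time: 9.6
tool_pos: [0.5398, 0.0435, 0.3655]
ee_rot: [-3.142, 0.0, 1.833]
wrist_force: [0.6, 0.1, -7.7]
width: 0.0157
finger_force: 30.0
```

Run:
```python
from h import *
st();s=snapshot("wrist");cv2.imwrite("pics/w2.png",cv2.resize(s["image"][:,:,::-1],(800,600)))
np.savez("w2.npz",**{k:s[k] for k in("fovy","cx","cy","R","t")})
```

```text
t 9.6 pos [0.5398 0.0435 0.3655] rot [-3.1416e+00  1.0000e-04  1.8327e+00] q [-0.024  0.079  1.457 -0.     1.606 -0.286] F [ 0.6  0.1 -7.7] T [-0.11  0.1  -0.  ] w 0.0157
```

View pics/w2.png

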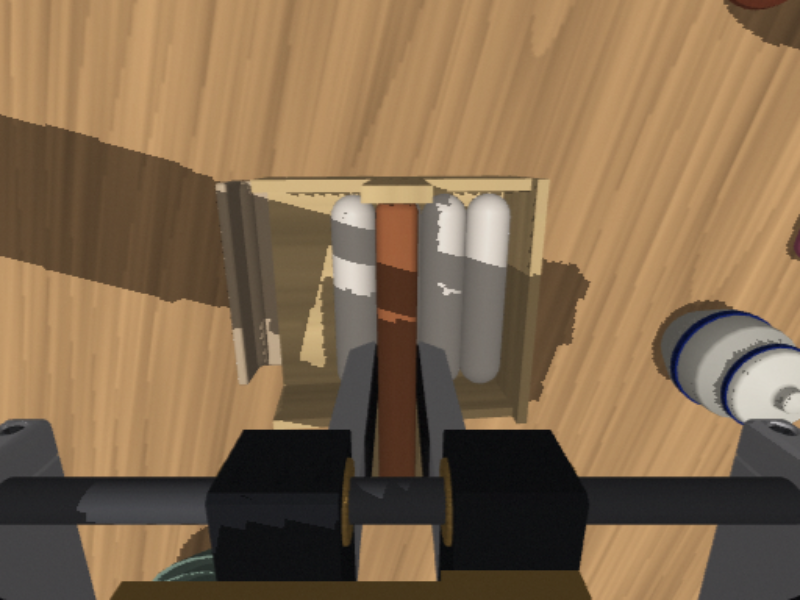

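Run:
```python
from h import *
s=np.load("w2.npz")
for n,p,q in(("outer",(218,184),(241,383)),("inner",(231,183),(254,370))):
    A=ray(s,np.array(p)*.64,.042);B=ray(s,np.array(q)*.64,.042)
    print(n,A,B,(A+B)/2,np.degrees(np.arctan2(*(A-B)[1::-1])),np.linalg.norm(A-B))
```

```text
outer [0.40570404 0.0801183  0.042     ] [ 0.44435871 -0.06211438  0.042     ] [0.42503138 0.00900196 0.042     ] 105.20409247366251 0.14739172651304872
inner [0.41397717 0.08300895 0.042     ] [ 0.4520798  -0.04874437  0.042     ] [0.43302849 0.01713229 0.042     ] 106.12969529731757 0.1371522803350795
```

Run:
```python
from h import *
s=np.load("w2.npz");n=np.array([.965,.262,0]);t=np.array([-.262,.965,0])
p=ray(s,np.array((397,203))*.64,.3655-.1814+.014);print("t of rail",p@t-.063,"n",p@n)
s=np.load("w1.npz");p=ray(s,np.array((394,202))*.64,.119);c=np.array([.506,.2977,.119]);print(np.dot(p-c,[.572,.82,0])-.063)
```

```text
t of rail -0.0909036288930832 n 0.5317486897430801
0.0047747807657351204
```

>>> apply_moves([
  [[-0.05,-0.06,0.2,0,1],[-0.1,-0.12,0.45,0,1],[-0.15,-0.19,0.7,0,1],[-0.15,-0.19,0.9,0,1],[-0.15,-0.19,1.05,0,1],[-0.15,-0.19,1.15,0,1],[-0.15,-0.19,1.15,0,1]],
])

```text
time: 10.52
tool_pos: [0.5323, 0.0338, 0.3134]
ee_rot: [3.139, 0.001, 1.833]
wrist_force: [-9.5, 0.2, 13.3]
width: 0.0158
finger_force: 30.1
```

Run:
```python
from h import *
st();s=snapshot("scene");crop(s,210,110,360,222,5,"pics/s2.png")
```

```text
t 10.53 pos [0.5323 0.0338 0.3134] rot [3.1392e+00 1.3000e-03 1.8331e+00] q [-4.300e-02  8.500e-02  1.555e+00 -1.000e-03  1.499e+00 -3.050e-01] F [-9.5  0.2 13.3] T [-0.2   2.03  0.  ] w 0.0158
```

View pics/s2.png

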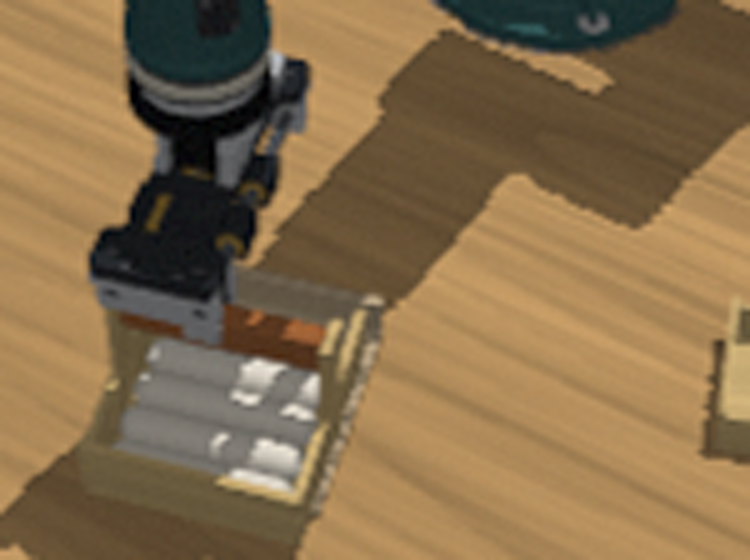

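Run:
```python
from h import *
s=np.load("w2.npz");n=np.array([.965,.262,0]);t=np.array([-.262,.965,0]);z=np.array([0,0,1.])
g=np.array([.5398,.0435,0])+t*.006+z*(.3655-.1806)
for b in(0,-4,-8,-12):
    r=np.radians(b) # lip-down positive
    P=lambda x,y,zz:g+n*(x*np.cos(r)-zz*np.sin(r))+t*y+z*(x*np.sin(r)+zz*np.cos(r))
    print(b,[tuple(np.round(np.array(proj(s,P(*q)))/.64).astype(int)) for q in((.071,.069,-.05),(.071,-.069,-.05),(-.075,.069,-.042),(-.075,-.069,-.042),(-.075,-.063,-.0844),(0,.069,.014))])
```

```text
0 [(np.int64(552), np.int64(183)), (np.int64(527), np.int64(440)), (np.int64(230), np.int64(184)), (np.int64(259), np.int64(450)), (np.int64(278), np.int64(399)), (np.int64(399), np.int64(192))]
-4 [(np.int64(540), np.int64(182)), (np.int64(518), np.int64(435)), (np.int64(219), np.int64(185)), (np.int64(250), np.int64(456)), (np.int64(266), np.int64(404)), (np.int64(402), np.int64(192))]
-8 [(np.int64(529), np.int64(182)), (np.int64(509), np.int64(430)), (np.int64(209), np.int64(186)), (np.int64(242), np.int64(463)), (np.int64(255), np.int64(409)), (np.int64(405), np.int64(192))]
-12 [(np.int64(518), np.int64(181)), (np.int64(500), np.int64(426)), (np.int64(198), np.int64(187)), (np.int64(235), np.int64(470)), (np.int64(243), np.int64(414)), (np.int64(408), np.int64(192))]
```

Run:
```python
from h import *
z=np.array([0,0,1.])
for f,g,yaw,T in(("w1",[.5126,.2997,.105],-35.3,0),("w2",[.5398-.0016,.0435+.006,.1849],15.2,0)):
    s=np.load(f+".npz");a=np.radians(yaw);n=np.array([np.cos(a),np.sin(a),0]);t=np.array([-np.sin(a),np.cos(a),0])
    for dz in(0,-.005,-.01,-.015):
        print(f,dz,[tuple(np.round(np.array(proj(s,np.array(g)+dz*z+n*q[0]+t*q[1]+z*q[2]))/.64).astype(int).tolist()) for q in((.071,.069,-.05),(.071,-.069,-.05),(0,.069,.014),(0,.063,.014),(.008,.05,.014),(-.008,.05,.014))])
```

```text
w1 0 [(494, 186), (481, 363), (394, 190), (394, 201), (407, 224), (380, 223)]
w1 -0.005 [(493, 186), (480, 361), (394, 190), (394, 200), (407, 223), (380, 222)]
w1 -0.01 [(491, 185), (479, 358), (394, 189), (394, 200), (407, 221), (381, 221)]
w1 -0.015 [(490, 185), (478, 355), (394, 189), (394, 199), (407, 220), (381, 220)]
w2 0 [(552, 182), (527, 440), (399, 192), (399, 210), (423, 249), (375, 250)]
w2 -0.005 [(548, 182), (525, 434), (399, 191), (399, 209), (422, 247), (376, 247)]
w2 -0.01 [(545, 181), (522, 429), (399, 190), (399, 207), (421, 244), (376, 244)]
w2 -0.015 [(542, 181), (520, 424), (399, 189), (399, 206), (420, 242), (377, 242)]
```

>>> apply_moves([
  [[0,0,0.03,0,0.82],[0,0,0.03,0,0.8],[0,0,0.03,0,0.79],[0,0,0.03,0,0.78],[0,0,0.03,0,0.76]],
])

```text
time: 11.2
tool_pos: [0.5326, 0.0336, 0.306]
ee_rot: [-3.141, 0.0, 1.833]
wrist_force: [-1.1, -0.3, 0.0]
width: 0.0222
finger_force: 0.7
```

Run:
```python
from h import *
st();s=snapshot("scene");a=s["image"][110:222,210:330,::-1];w=snapshot("wrist");b=w["image"][:,:,::-1]
a=cv2.resize(a,None,fx=3.4,fy=3.4,interpolation=cv2.INTER_CUBIC)
b=cv2.resize(b,(392,294));c=np.zeros((max(a.shape[0],294),a.shape[1]+392,3),np.uint8);c[:a.shape[0],:a.shape[1]]=a;c[:294,a.shape[1]:]=b
cv2.imwrite("pics/m3.png",c);print(c.shape);np.savez("w3.npz",**{k:w[k] for k in("fovy","cx","cy","R","t")})
```

```text
t 11.2 pos [0.5326 0.0336 0.306 ] rot [-3.1410e+00  2.0000e-04  1.8327e+00] q [-0.043  0.092  1.563 -0.     1.487 -0.305] F [-1.1 -0.3  0. ] T [-0.24  0.26  0.01] w 0.0222
(381, 800, 3)
```

View pics/m3.png

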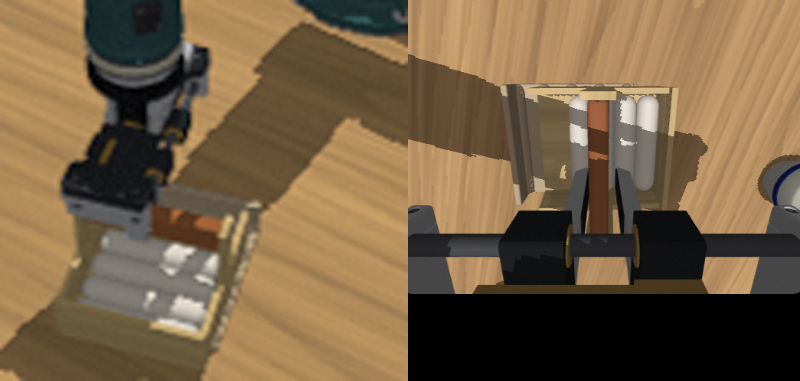

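>>> apply_moves([
  [[0,0,0,0,0.75],[0,0,0,0,0.73],[0,0,0,0,0.71],[0,0,0,0,0.68],[0,0,0,0,0.64],[0,0,0,0,0.58],[0,0,0,0,0.5]],
])

```text
time: 12.18
tool_pos: [0.5327, 0.0337, 0.3067]
ee_rot: [3.141, 0.0, 1.833]
wrist_force: [-0.3, -1.2, 0.4]
width: 0.0454
finger_force: 0.0
```

Run:
```python
from h import *
st();w=snapshot("wrist");cv2.imwrite("pics/w4raw.png",w["image"][:,:,::-1]);np.savez("w4.npz",**{k:w[k] for k in("fovy","cx","cy","R","t")})
im=w["image"].astype(int);old=None
# orange rail mask per row, hue-based
h=cv2.cvtColor(w["image"],cv2.COLOR_RGB2HSV)
m=(h[:,:,0]<12)&(h[:,:,1]>140)
for v in range(105,300,12):
    u=np.where(m[v,200:320])[0]
    if len(u):print(v,200+u.min(),200+u.max(),len(u),end=' | ')
```

```text
t 12.18 pos [0.5327 0.0337 0.3067] rot [3.1410e+00 4.0000e-04 1.8328e+00] q [-0.043  0.091  1.562 -0.     1.487 -0.305] F [-0.3 -1.2  0.4] T [-0.02  0.06  0.04] w 0.0454
141 228 256 29 | 153 228 256 29 | 165 229 256 28 | 177 229 256 28 | 189 230 256 27 | 201 229 256 28 | 213 230 256 27 | 225 230 255 26 | 237 231 255 25 | 249 231 255 25 | 261 231 255 25 | 273 232 255 24 | 285 232 255 24 | 297 232 255 24 |
```

Run:
```python
from h import *
from scipy.optimize import least_squares
s=np.load("w4.npz");n=np.array([.965,.262,0]);t=np.array([-.262,.965,0]);z=np.array([0,0,1.])
obs=[(141,228,256.5),(153,228,256.5),(165,229,256.5),(177,229,256.5),(201,229.5,256.5),(213,230,256.5),(225,230,256),(237,231,256),(249,231,256),(273,232,256),(297,232,256)]
def sil(n0,z0,b,ps):
    r=np.radians(b);L=[]
    for x,zz in((-.008,.014),(.008,.014),(.008,-.014),(-.008,-.014)):
        pts=[]
        for y in(-.06,.06):
            pts.append(proj(s,n*(n0+x*np.cos(r)-zz*np.sin(r))+t*(-.1+y)+z*(z0+x*np.sin(r)+zz*np.cos(r))))
        L.append(pts)
    out=[]
    for v,_,_ in obs:
        us=[a[0]+(b_[0]-a[0])*(v-a[1])/(b_[1]-a[1]) for a,b_ in L];out+= [min(us)-0,max(us)]
    return np.array(out)
y=np.array([q for o in obs for q in o[1:]])
for b in(5,0,-4,-8,-12):
    f=least_squares(lambda p:sil(p[0],p[1],b,None)-y,[.525,.12],x_scale=[.01,.01]);print(b,f.x,np.sqrt(np.mean(f.fun**2)))
R=Ro.from_euler('xyz',[3.141,0,1.833]).as_matrix();print("tool n",np.array([.5327,.0337,0])@n,"cam n",(-s["R"].T@s["t"])@n,(-s["R"].T@s["t"]))
```

```text
5 [0.51501321 0.0915483 ] 0.25747248585709576
0 [0.51578823 0.11246248] 0.25747248585709814
-4 [0.51483653 0.11242781] 0.257472485857084
-8 [0.51404153 0.09932664] 0.25747248585708765
-12 [0.51333755 0.08130233] 0.25747248585708926
tool n 0.5228848999999999 cam n 0.5223324202697625 [0.50995665 0.11535975 0.28759007]
```

>>> apply_moves([
  [[0,0,-0.8,0,0.5],[0,0,-2,0,0.5],[0.3,0.2,-3.1,0,0.5],[0.7,0.4,-4.2,0,0.5],[1.1,0.7,-5.2,0,0.5],[1.5,0.9,-6.2,0,0.5],[1.8,1.15,-7.2,0,0.5],[2.15,1.36,-8.1,0,0.5],[2.15,1.9,-9,0,0.5],[2.15,3,-9,0,0.5]],
])

```text
time: 13.48
tool_pos: [0.5906, 0.1608, 0.7111]
ee_rot: [3.108, 0.0, 1.833]
wrist_force: [0.9, -0.8, -1.0]
width: 0.047
finger_force: 0.0
```

>>> apply_moves([
  [[0,1.25,-0.3,0,0.5],[0,2.5,-0.3,0,0.5]],
])

```text
time: 13.72
tool_pos: [0.6334, 0.1714, 0.6754]
ee_rot: [3.077, -0.0, 1.832]
wrist_force: [-0.4, -0.2, 0.4]
width: 0.0469
finger_force: 0.0
```

>>> apply_moves([
  [[0,1.25,0,0,0.5]],
])

```text
time: 13.85
tool_pos: [0.6601, 0.1786, 0.6533]
ee_rot: [3.046, 0.0, 1.832]
wrist_force: [0.1, 0.1, 0.3]
width: 0.0472
finger_force: 0.0
```

>>> apply_moves([
  [[0,3,0,0,0.5]],
])

```text
time: 13.98
tool_pos: [0.6864, 0.1855, 0.6293]
ee_rot: [3.017, -0.0, 1.832]
wrist_force: [-0.3, -0.5, -0.5]
width: 0.0469
finger_force: 0.0
```

```bash
python3 -c "
from h import *
st()"
```

```text
t 13.97 pos [0.6864 0.1855 0.6293] rot [ 3.0167e+00 -1.0000e-04  1.8324e+00] q [ 0.182  0.581  0.275  0.012  2.161 -0.072] F [-0.3 -0.5 -0.5] T [-0.07  0.1   0.01] w 0.0469
```

>>> apply_moves([
  [[0,1,-0.7,0,0.5]],
])

```text
time: 14.1
tool_pos: [0.6898, 0.1861, 0.6303]
ee_rot: [2.987, -0.001, 1.832]
wrist_force: [-0.5, -0.2, -0.3]
width: 0.047
finger_force: 0.0
```

>>> apply_moves([
  [[0,1,-0.7,0,0.5]],
])

```text
time: 14.22
tool_pos: [0.686, 0.1854, 0.6449]
ee_rot: [2.937, -0.0, 1.833]
wrist_force: [0.4, -0.1, 1.9]
width: 0.047
finger_force: 0.0
```

>>> apply_moves([
  [[0,1,-0.7,0,0.5]],
])

```text
time: 14.35
tool_pos: [0.6838, 0.1849, 0.6552]
ee_rot: [2.894, -0.0, 1.833]
wrist_force: [-0.1, 0.2, 0.2]
width: 0.0471
finger_force: 0.0
```

>>> apply_moves([
  [[0,1,-0.7,0,0.5]],
])

```text
time: 14.48
tool_pos: [0.6821, 0.1843, 0.6647]
ee_rot: [2.854, -0.0, 1.833]
wrist_force: [0.1, 0.4, -0.6]
width: 0.0469
finger_force: 0.0
```

```bash
python3 -c "
from h import *
st()"
```

```text
t 14.47 pos [0.6821 0.1843 0.6647] rot [ 2.8540e+00 -1.0000e-04  1.8328e+00] q [ 0.179  0.537  0.274  0.027  2.044 -0.068] F [ 0.1  0.4 -0.6] T [-0.1   0.22 -0.04] w 0.0469
```

>>> apply_moves([
  [[0,1,-0.7,0,0.5]],
])

```text
time: 14.6
tool_pos: [0.6796, 0.1835, 0.6748]
ee_rot: [2.815, -0.0, 1.833]
wrist_force: [-0.2, 0.6, -0.8]
width: 0.0471
finger_force: 0.0
```

>>> apply_moves([
  [[0,1,-0.7,0,0.5]],
])

```text
time: 14.72
tool_pos: [0.676, 0.1825, 0.6859]
ee_rot: [2.775, -0.0, 1.833]
wrist_force: [0.3, 0.1, 0.3]
width: 0.0472
finger_force: 0.0
```

```bash
cat >> h.py <<'E'
N=np.array([.965,.262,0]);T=np.array([-.262,.965,0]);Z=np.array([0,0,1.])
def grasp(o): # grasp point in (n,t,z)
    R=Ro.from_euler('xyz',o["ee_rot"]).as_matrix();g=o["tool_pos"]+R[:,2]*.18
    return np.array([g@N,g@T,g[2]]),R
def gogr(n,t,z): # units to put the grasp point there
    o=telemetry.get_obs();g,R=grasp(o);d=np.array([n,t,z])-g
    print("grasp",np.round(g,4),"units",np.round(R.T@(N*d[0]+T*d[1]+Z*d[2])/.05,3))
E
python3 - <<'E'
from h import *
o=st();n,t=.5155,-.1055
R=grasp(o)[1];print(np.round(R.T@N,3),np.round(R.T@Z,3))
gogr(n,t,.125+.08);gogr(n,t,.125)
E
```

```text
t 14.72 pos [0.676  0.1825 0.6859] rot [ 2.7750e+00 -4.0000e-04  1.8328e+00] q [ 0.176  0.51   0.274  0.034  1.992 -0.066] F [0.3 0.1 0.3] T [-0.09  0.2   0.04] w 0.0472
[0.003 0.933 0.358] [ 0.     0.358 -0.934]
grasp [ 0.7647 -0.0012  0.5178] units [-2.104 -6.889  4.056]
grasp [ 0.7647 -0.0012  0.5178] units [-2.105 -7.463  5.549]
```

>>> apply_moves([
  [[-0.3,-0.9,0.5,0,0.5],[-0.6,-1.8,1,0,0.5],[-0.9,-2.7,1.6,0,0.5],[-1.2,-3.6,2.2,0,0.5],[-1.5,-4.5,2.7,0,0.5],[-1.75,-5.4,3.2,0,0.5],[-1.95,-6.2,3.65,0,0.5],[-2.1,-6.9,4.05,0,0.5],[-2.1,-6.9,4.05,0,0.6],[-2.1,-6.9,4.05,0,0.6]],
])

```text
time: 15.98
tool_pos: [0.4627, 0.0165, 0.375]
ee_rot: [2.774, 0.001, 1.833]
wrist_force: [1.0, -0.0, 0.3]
width: 0.0378
finger_force: 0.0
```

Run:
```python
from h import *
o=st();gogr(.5155,-.1055,.125)
w=snapshot("wrist");cv2.imwrite("pics/w5.png",cv2.resize(w["image"][:,:,::-1],(800,600)));np.savez("w5.npz",**{k:w[k] for k in("fovy","cx","cy","R","t")})
```

```text
t 15.97 pos [0.4627 0.0165 0.375 ] rot [2.7741e+00 9.0000e-04 1.8326e+00] q [-0.132 -0.221  1.739  0.143  1.284 -0.411] F [ 1.  -0.   0.3] T [-0.11  0.21 -0.02] w 0.0378
grasp [ 0.5155 -0.1056  0.207 ] units [ 0.004 -0.589  1.532]
```

View pics/w5.png

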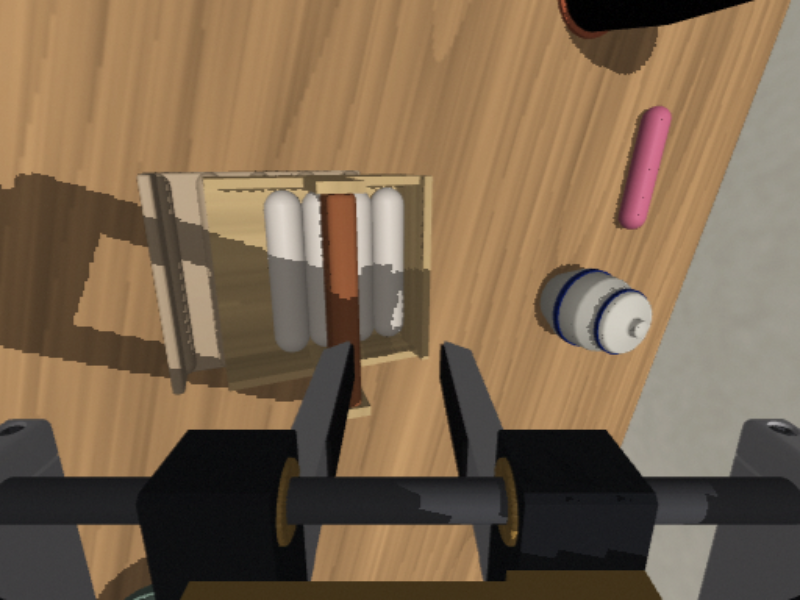

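Run:
```python
from h import *
from scipy.optimize import least_squares
s=np.load("w5.npz")
P=np.array([(-.008,.063,.014),(.008,.063,.014),(-.008,-.063,.014),(.008,-.063,.014),(.071,.069,-.05),(.071,-.069,-.05)])
U=np.array([(322,193),(356,193),(335,407),(360,402),(432,177),(428,357)])*.64
def W(p):
    n,t,z,b,y=p;R=Ro.from_euler('ZY',[np.arctan2(.262,.965)+y,b]).as_matrix()
    return N*n+T*t+Z*z+P@R.T   # +Y rot: lip(-x) goes up when b>0
def res(p):return (np.array([proj(s,q) for q in W(p)])-U).ravel()
f=least_squares(res,[.515,-.1,.113,0,0],x_scale=[.01,.01,.01,.1,.1])
print("n,t,z",np.round(f.x[:3],4),"backtilt deg,yaw",np.degrees(f.x[3:]).round(1),np.round(f.fun,1))
n0,b=f.x[0],f.x[3];print("lip n",n0-.075*np.cos(b)-.0844*np.sin(b),"lip z",f.x[2]+.075*np.sin(b)-.0844*np.cos(b))
for nm,p,q in(("outer",(140,173),(175,392)),("inner",(151,173),(186,390))):
    A=ray(s,np.array(p)*.64,.042);B=ray(s,np.array(q)*.64,.042);print(nm,A@N,B@N,A@T,B@T)
```

```text
n,t,z [ 0.5172 -0.1001  0.1086] backtilt deg,yaw [-7.9  0. ] [ 1.2  0.3 -1.1 -0.1 -0.4 -0.7  0.4  0.5 -0.3 -0.6  0.1  0.7]
lip n 0.4545247303227229 lip z 0.014665646890805684
outer 0.41238562195877887 0.41177761275174574 -0.027503699970748426 -0.1756115681835926
inner 0.41829892438924676 0.418832674919266 -0.027575769216070245 -0.17546493880494618
```

Run:
```python
from h import *
from scipy.optimize import least_squares
s1=np.load("w1.npz");s=np.load("w5.npz")
a=np.radians(-35.3);n1=np.array([np.cos(a),np.sin(a),0]);t1=np.array([-np.sin(a),np.cos(a),0]);g=np.array([.5126,.2997,.105])
loc=[]
for p,z in(((497,186),.055),((485,361),.055),((293,185),.0626),((306,363),.0206+.042)):
    q=ray(s1,np.array(p)*.64,z)-g;loc.append((q@n1,q@t1,q[2]))
print(np.round(loc,4))
P=np.array([(-.008,.063,.014),(.008,.063,.014),(-.008,-.063,.014),(.008,-.063,.014)]+loc[:3])
U=np.array([(322,193),(356,193),(335,407),(360,402),(432,177),(428,357),(203,178)])*.64
def W(p):
    n,t,z,b,y=p;R=Ro.from_euler('ZY',[np.arctan2(.262,.965)+y,b]).as_matrix()
    return N*n+T*t+Z*z+P@R.T
def res(p):return (np.array([proj(s,q) for q in W(p)])-U).ravel()
for d in(0,1):
    f=least_squares(res,[.515,-.1,.113,0,0],x_scale=[.01,.01,.01,.1,.1],loss=["linear","soft_l1"][d])
    print(np.round(f.x[:3],4),np.degrees(f.x[3:]).round(1),np.round(res(f.x),1))
    n0,b=f.x[0],f.x[3];print("lip n",n0-.075*np.cos(b)-.0844*np.sin(b))
```

```text
[[ 0.0731  0.069  -0.05  ]
 [ 0.0738 -0.067  -0.05  ]
 [-0.0704  0.0685 -0.0424]
 [-0.0677 -0.0667 -0.0424]]
[ 0.5155 -0.0994  0.1121] [-5.3 -0.1] [ 1.1 -0.4 -1.1 -0.7 -0.7  0.9  0.1  1.6 -1.2 -1.2 -0.5 -0.9  2.   0.4]
lip n 0.4487027107383127
[ 0.5159 -0.0996  0.1112] [-5.7 -0.3] [ 1.4 -0.2 -0.8 -0.5 -0.8  0.6  0.   1.4 -0.6 -0.8 -0.2 -0.8  3.1  0.5]
lip n 0.4497006482671815
```

>>> apply_moves([
  [[0,-0.4,0,0,0.6],[0,-0.67,0.1,0,0.6],[0,-0.67,0.6,0,0.6],[0,-0.67,1.1,0,0.6],[0,-0.67,1.45,0,0.6],[0,-0.67,1.65,0,0.6],[0,-0.67,1.65,0,0.65],[0,-0.67,1.65,0,0.7],[0,-0.67,1.65,0,0.73],[0,-0.67,1.65,0,0.74]],
])

```text
time: 17.27
tool_pos: [0.4604, 0.016, 0.2852]
ee_rot: [2.775, 0.0, 1.833]
wrist_force: [2.0, 1.3, 1.8]
width: 0.0246
finger_force: 1.7
```

Run:
```python
from h import *
o=st();gogr(.5137,-.1055,.118)
```

```text
t 17.27 pos [0.4604 0.016  0.2852] rot [2.7747e+00 4.0000e-04 1.8326e+00] q [-0.134 -0.173  1.881  0.156  1.097 -0.444] F [2.  1.3 1.8] T [ 0.17 -0.38  0.09] w 0.0246
grasp [ 0.513  -0.1055  0.1171] units [-0.     0.019 -0.011]
```

>>> apply_moves([
  [[0,-0.04,-0.06,0,0.755],[0,-0.09,-0.12,0,0.77],[0,-0.15,-0.2,0,0.785],[0,-0.21,-0.3,0,0.8],[0,-0.28,-0.4,0,0.815],[0,-0.34,-0.48,0,0.83],[0,-0.38,-0.55,0,1],[0,-0.38,-0.55,0,1],[0,-0.38,-0.55,0,1]],
])

```text
time: 18.4
tool_pos: [0.4333, 0.0088, 0.3026]
ee_rot: [2.778, -0.0, 1.833]
wrist_force: [0.7, 0.0, -4.9]
width: 0.0159
finger_force: 30.0
```

Run:
```python
from h import *
o=st();gogr(.49,-.1055,.13)
w=snapshot("wrist");cv2.imwrite("pics/w6raw.png",w["image"][:,:,::-1]);np.savez("w6.npz",**{k:w[k] for k in("fovy","cx","cy","R","t")})
h=cv2.cvtColor(w["image"],cv2.COLOR_RGB2HSV)
# coarse map of whites (rods): runs along rows
im=w["image"].astype(int);m=(h[:,:,1]<40)&(h[:,:,2]>70)
for v in(125,140,155,170,185,200):
    r=m[v].astype(int);e=np.flatnonzero(np.diff(np.r_[0,r,0]));print(v,[(a,b) for a,b in zip(e[::2],e[1::2]) if b-a>4])
m=(h[:,:,0]<12)&(h[:,:,1]>140)
for v in(130,150,180,210,240):
    u=np.flatnonzero(m[v]);print(v,u.min() if len(u) else 0,u.max() if len(u) else 0)
```

```text
t 18.4 pos [0.4333 0.0088 0.3026] rot [ 2.7784e+00 -3.0000e-04  1.8328e+00] q [-0.163 -0.252  1.909  0.161  1.156 -0.465] F [ 0.7  0.  -4.9] T [-0.15  0.3  -0.03] w 0.0159
grasp [ 0.4844 -0.1052  0.1344] units [-0.006  0.074  0.121]
125 []
140 [(np.int64(136), np.int64(194)), (np.int64(196), np.int64(225)), (np.int64(226), np.int64(239))]
155 [(np.int64(138), np.int64(239)), (np.int64(507), np.int64(512))]
170 [(np.int64(140), np.int64(239)), (np.int64(501), np.int64(512))]
185 [(np.int64(142), np.int64(239)), (np.int64(414), np.int64(431)), (np.int64(495), np.int64(512))]
200 [(np.int64(143), np.int64(240)), (np.int64(399), np.int64(417)), (np.int64(423), np.int64(467)), (np.int64(489), np.int64(512))]
130 0 0
150 240 267
180 241 267
210 241 266
240 241 266
```

```bash
cat >> h.py <<'E'
def pr(s,n,t,z): return np.round(proj(s,N*n+T*t+Z*z),0).astype(int).tolist()
def prof(im,v,u0,u1):
    g=im[v-3:v+4,u0:u1].astype(float).mean((0,2));print(v,u0,' '.join(str(int(x)) for x in g[::3]))
E
python3 - <<'E'
from h import *
im=cv2.imread("pics/w6raw.png");s=np.load("w6.npz");C=.4846
for t in(-.06,-.08,-.1):print(t,"g1..4",[pr(s,C+x,t,.022) for x in(-.051,-.017,.017,.051)],"lip",pr(s,.4468,t,.023),"rodatlip",pr(s,.4468+.010,t,.037),"+26",pr(s,.4468+.010+.025,t,.037+.007),"+52",pr(s,.4468+.010+.05,t,.037+.014),"wall",pr(s,C-.066,t,.042))
for v in(140,150,160,170,180):prof(im,v,110,245)
E
```

```text
-0.06 g1..4 [[155, 150], [194, 148], [229, 146], [262, 144]] lip [170, 150] rodatlip [184, 151] +26 [214, 151] +52 [244, 150] wall [136, 155]
-0.08 g1..4 [[157, 173], [195, 170], [230, 167], [262, 164]] lip [172, 172] rodatlip [185, 174] +26 [215, 173] +52 [245, 173] wall [139, 180]
-0.1 g1..4 [[159, 194], [196, 190], [230, 186], [262, 183]] lip [174, 193] rodatlip [187, 196] +26 [216, 195] +52 [245, 194] wall [142, 203]
140 110 126 125 131 134 129 169 163 131 68 144 188 201 200 217 212 200 188 170 148 182 197 207 213 211 201 190 173 146 130 155 183 198 208 216 211 201 190 169 125 101 103 107 111 82 79
150 110 61 64 75 75 82 162 164 158 68 92 183 199 208 214 215 206 193 177 148 181 197 207 214 216 207 196 182 158 112 154 182 198 207 217 213 205 194 176 142 104 102 106 109 68 81
160 110 62 66 67 65 63 85 93 102 102 72 141 169 190 197 216 208 197 184 142 173 194 204 211 216 209 199 186 165 127 145 178 195 206 214 213 206 195 179 146 105 101 107 109 79 80
170 110 64 67 66 64 63 67 81 79 76 59 97 106 109 110 111 108 106 113 124 153 187 201 209 214 210 202 190 170 138 130 174 193 204 212 213 208 197 182 151 108 101 106 109 85 80
180 110 132 135 111 99 99 64 76 80 78 64 79 104 108 109 111 109 107 103 98 98 105 108 110 110 108 106 103 109 98 103 149 178 202 210 213 208 199 184 156 106 100 106 109 94 78
```

>>> apply_moves([
  [[0,0.03,0.01,0,1],[0,0.08,0.03,0,1],[0,0.13,0.05,0,1],[0,0.19,0.07,0,1],[0,0.24,0.09,0,1],[0,0.3,0.115,0,1],[0,0.35,0.135,0,1],[0,0.41,0.155,0,1],[0,0.47,0.18,0,1],[0,0.5,0.19,0,1]],
])

```text
time: 19.7
tool_pos: [0.4593, 0.0158, 0.3026]
ee_rot: [2.779, -0.0, 1.833]
wrist_force: [0.8, -0.3, -5.2]
width: 0.016
finger_force: 30.0
```

```bash
cat >> h.py <<'E'
def look(k,tt=(-.07,-.09)):
    o=st();g,_=grasp(o);s=snapshot("wrist");im=s["image"];cv2.imwrite(f"pics/{k}raw.png",im[:,:,::-1]);C=.4846
    np.savez(k+".npz",**{q:s[q] for q in("fovy","cx","cy","R","t")})
    print("grasp",np.round(g,4),"lip x",round(g[0]+.0022-.0398-C,4),"lip z",round(g[2]-.0056-.1057,4))
    for t in tt:print(t,"grooves",[pr(s,C+x,t,.022) for x in(-.051,-.017,.017,.051)],"lip",pr(s,g[0]+.0022-.0398,t,.023),"rail",pr(s,g[0]+.002,t,.142))
    for t in tt:
        v=pr(s,C-.04,t,.022)[1];u=pr(s,C-.066,t,.022)[0];prof(im,v,max(u-9,0),u+180)
E
python3 -c "
from h import *
look('w7')"
```

```text
t 19.7 pos [0.4593 0.0158 0.3026] rot [ 2.7786e+00 -4.0000e-04  1.8329e+00] q [-0.135 -0.188  1.858  0.152  1.14  -0.437] F [ 0.8 -0.3 -5.2] T [-0.17  0.44  0.02] w 0.016
grasp [ 0.5113 -0.1052  0.1344] lip x -0.0109 lip z 0.0231
-0.07 grooves [[123, 164], [164, 161], [202, 158], [237, 156]] lip [171, 161] rail [262, 194]
-0.09 grooves [[126, 186], [166, 183], [203, 179], [237, 176]] lip [173, 182] rail [262, 226]
163 94 78 62 55 71 103 107 109 110 110 108 105 100 105 96 84 112 151 172 204 213 213 202 191 175 150 146 180 197 206 213 214 204 194 178 151 98 161 186 200 208 214 210 201 188 166 82 85 84 84 71 92 97 99 99 101 101 99 90 124 167 167 167 168
185 98 78 60 56 75 125 108 109 110 109 106 103 99 93 87 78 103 107 109 110 108 106 103 99 93 90 103 107 109 109 108 107 103 99 92 80 116 138 159 206 212 208 200 187 149 83 85 85 77 77 96 99 101 101 101 101 99 86 121 132 115 100 84 84
```

>>> apply_moves([
  [[0,0.03,0.01,0,1],[0,0.08,0.03,0,1],[0,0.13,0.05,0,1],[0,0.19,0.07,0,1],[0,0.24,0.09,0,1],[0,0.3,0.115,0,1],[0,0.35,0.135,0,1],[0,0.41,0.155,0,1],[0,0.47,0.18,0,1],[0,0.5,0.19,0,1]],
])

```text
time: 21.0
tool_pos: [0.4851, 0.0227, 0.3024]
ee_rot: [2.779, -0.001, 1.833]
wrist_force: [0.6, -1.4, -3.6]
width: 0.0156
finger_force: 30.0
```

```bash
python3 -c "
from h import *
look('w8',(-.07,))"
```

```text
t 21.0 pos [0.4851 0.0227 0.3024] rot [ 2.779e+00 -5.000e-04  1.833e+00] q [-0.111 -0.126  1.805  0.144  1.127 -0.413] F [ 0.6 -1.4 -3.6] T [-0.19  0.44  0.02] w 0.0156
grasp [ 0.5379 -0.1053  0.1341] lip x 0.0157 lip z 0.0228
-0.07 grooves [[88, 166], [132, 163], [173, 161], [210, 158]] lip [171, 161] rail [263, 194]
165 57 58 55 56 65 103 107 108 109 108 106 102 99 95 91 84 78 78 78 75 77 103 106 108 108 108 119 114 121 111 98 170 192 202 208 211 206 195 182 163 131 142 178 195 204 210 210 202 191 176 148 153 168 168 168 168 168 141 84 84 84 85 58 81
```

>>> apply_moves([
  [[0,0.03,0.01,0,1],[0,0.08,0.03,0,1],[0,0.13,0.05,0,1],[0,0.19,0.07,0,1],[0,0.24,0.09,0,1],[0,0.3,0.115,0,1],[0,0.35,0.135,0,1],[0,0.41,0.155,0,1],[0,0.47,0.18,0,1],[0,0.5,0.19,0,1]],
])

```text
time: 22.3
tool_pos: [0.5108, 0.0296, 0.3023]
ee_rot: [2.779, -0.001, 1.833]
wrist_force: [0.4, -0.3, -3.6]
width: 0.0159
finger_force: 30.0
```

```bash
python3 -c "
from h import *
look('w9',(-.07,))"
```

```text
t 22.3 pos [0.5108 0.0296 0.3023] rot [ 2.7794e+00 -6.0000e-04  1.8330e+00] q [-0.09  -0.065  1.75   0.137  1.119 -0.39 ] F [ 0.4 -0.3 -3.6] T [-0.2   0.47  0.01] w 0.0159
grasp [ 0.5645 -0.1053  0.1339] lip x 0.0423 lip z 0.0226
-0.07 grooves [[49, 169], [98, 166], [141, 163], [181, 160]] lip [171, 161] rail [263, 194]
168 18 55 55 55 97 107 109 109 109 108 105 102 99 96 91 86 80 77 78 79 77 83 105 108 109 108 108 105 102 99 94 89 81 77 79 78 74 101 106 108 109 109 121 117 144 136 135 180 196 205 211 211 204 193 178 154 111 169 170 169 169 170 169 169
```

>>> apply_moves([
  [[0,0.03,0.01,0,1],[0,0.08,0.03,0,1],[0,0.13,0.05,0,1],[0,0.19,0.07,0,1],[0,0.24,0.09,0,1],[0,0.3,0.115,0,1],[0,0.35,0.135,0,1],[0,0.41,0.155,0,1],[0,0.47,0.18,0,1],[0,0.5,0.19,0,1]],
])

```text
time: 23.6
tool_pos: [0.5366, 0.0366, 0.3022]
ee_rot: [2.78, -0.001, 1.833]
wrist_force: [0.3, -1.1, -2.1]
width: 0.0156
finger_force: 30.0
```

>>> apply_moves([
  [[0,0.06,0.02,0,1],[0,0.13,0.05,0,1],[0,0.21,0.08,0,1],[0,0.28,0.11,0,1],[0,0.28,0.11,0,1]],
])

```text
time: 24.22
tool_pos: [0.5513, 0.0405, 0.302]
ee_rot: [2.779, -0.001, 1.833]
wrist_force: [0.1, -0.6, -2.5]
width: 0.0158
finger_force: 30.0
```

```bash
python3 -c "
from h import *
look('w10',(-.07,))"
```

```text
t 24.23 pos [0.5513 0.0405 0.302 ] rot [ 2.7794e+00 -6.0000e-04  1.8330e+00] q [-0.06   0.027  1.66   0.126  1.113 -0.359] F [ 0.1 -0.6 -2.5] T [-0.14  0.46  0.02] w 0.0158
grasp [ 0.6063 -0.1055  0.1337] lip x 0.0841 lip z 0.0224
-0.07 grooves [[-17, 174], [37, 170], [87, 166], [131, 163]] lip [171, 161] rail [263, 194]
172 0 77 77 79 78 78 100 108 109 109 109 107 106 103 99 96 92 87 82 77 78 78 79 76 103 108 109 110 110 107 104 101 97 92 86 79 79 79 77 75 103 108 109 109 109 106 103
```

>>> apply_moves([
  [[0,0.1,-0.28,0,1],[0.2,0.21,-0.56,0,1],[0.7,0.21,-0.56,0,1],[1.3,0.21,-0.56,0,1],[2,0.21,-0.56,0,1],[2.7,0.21,-0.56,0,1],[3.3,0.21,-0.56,0,1],[3.8,0.21,-0.56,0,1],[4.1,0.21,-0.56,0,1],[4.1,0.21,-0.56,0,1]],
])

```text
time: 25.52
tool_pos: [0.4975, 0.2393, 0.333]
ee_rot: [2.778, -0.001, 1.835]
wrist_force: [-0.3, -0.1, -3.1]
width: 0.0157
finger_force: 30.0
```

```bash
python3 -c "
from h import *
o=st();gogr(.60,.1,.118);gogr(.60,.1,.1145)"
```

```text
t 25.52 pos [0.4975 0.2393 0.333 ] rot [ 2.7781e+00 -7.0000e-04  1.8347e+00] q [ 0.354  0.005  1.619 -0.034  1.156  0.099] F [-0.3 -0.1 -3.1] T [-0.22  0.43  0.  ] w 0.0157
grasp [0.6067 0.1006 0.1648] units [-0.013 -0.459  0.826]
grasp [0.6067 0.1006 0.1648] units [-0.013 -0.484  0.892]
```

>>> apply_moves([
  [[0,-0.12,0.3,0,1],[0,-0.22,0.57,0,1],[0,-0.29,0.75,0,1],[0,-0.33,0.86,0,1],[0,-0.35,0.9,0,1],[0,-0.36,0.93,0,1],[0,-0.36,0.93,0,1]],
])

```text
time: 26.4
tool_pos: [0.4976, 0.2383, 0.2833]
ee_rot: [2.778, -0.001, 1.833]
wrist_force: [-0.2, -1.4, 0.0]
width: 0.016
finger_force: 30.0
```

>>> apply_moves([
  [[0,0,0,0,0.81],[0,0.1,0.04,0,0.79],[0,0.22,0.08,0,0.77],[0,0.36,0.13,0,0.75],[0,0.5,0.19,0,0.73],[0,0.62,0.23,0,0.71],[0,0.72,0.27,0,0.68],[0,0.74,0.28,0,0.64],[0,0.74,0.28,0,0.6]],
])

```text
time: 27.52
tool_pos: [0.5356, 0.2485, 0.2822]
ee_rot: [2.779, -0.001, 1.833]
wrist_force: [-0.6, -0.6, 0.3]
width: 0.037
finger_force: 0.0
```

Run:
```python
from h import *
o=st();print(grasp(o)[0]);s=snapshot("wrist");w=s["image"];np.savez("w11.npz",**{q:s[q] for q in("fovy","cx","cy","R","t")})
h=cv2.cvtColor(w,cv2.COLOR_RGB2HSV);m=(h[:,:,0]<12)&(h[:,:,1]>140)
for v in range(110,320,25):
    u=np.flatnonzero(m[v,150:380]);print(v,150+u.min() if len(u) else 0,150+u.max() if len(u) else 0,end=' | ')
print(pr(s,grasp(o)[0][0],.15,.119),pr(s,grasp(o)[0][0],.1,.119))
```

```text
t 27.52 pos [0.5356 0.2485 0.2822] rot [ 2.7795e+00 -5.0000e-04  1.8329e+00] q [ 0.346  0.124  1.597 -0.033  1.06   0.095] F [-0.6 -0.6  0.3] T [-0.12  0.21  0.03] w 0.037
[0.64576017 0.0993949  0.11386258]
110 0 0 | 135 259 331 | 160 231 266 | 185 232 312 | 210 232 265 | 235 233 265 | 260 233 265 | 285 234 264 | 310 0 0 | [258, 167] [257, 247]
```

>>> apply_moves([
  [[0,0,0,0,0.5],[0,0,0,0,0.4],[0,0,-0.3,0,0.4],[0,0,-0.9,0,0.4],[0,0,-1.7,0,0.4],[0,0,-2.7,0,0.4],[0,0,-3.7,0,0.4],[0,0,-4.7,0,0.4],[0,-1,-5,0,0.4],[0,-2,-5,0,0.4]],
])

```text
time: 28.82
tool_pos: [0.3579, 0.2006, 0.484]
ee_rot: [2.773, -0.002, 1.833]
wrist_force: [-0.8, -0.2, 0.2]
width: 0.0568
finger_force: 0.0
```

Run:
```python
from h import *
st();s=snapshot("scene");t=snapshot("top")
a=cv2.resize(s["image"][140:300,200:370,::-1],(400,376),interpolation=cv2.INTER_CUBIC)
b=cv2.resize(t["image"][160:290,160:340,::-1],(400,289),interpolation=cv2.INTER_CUBIC)
c=np.zeros((376,800,3),np.uint8);c[:,:400]=a;c[:289,400:]=b;cv2.imwrite("pics/fin.png",c)
```

```text
t 28.82 pos [0.3579 0.2006 0.484 ] rot [ 2.7725e+00 -1.6000e-03  1.8327e+00] q [ 0.389 -0.351  1.623 -0.044  1.503  0.122] F [-0.8 -0.2  0.2] T [-0.07  0.21  0.01] w 0.0568
```

View pics/fin.png

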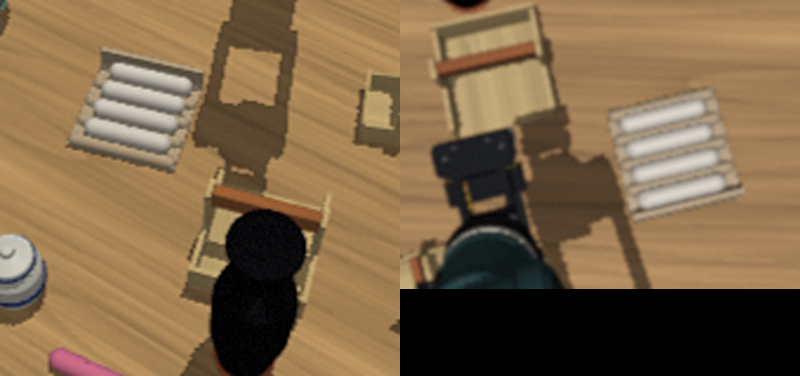

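The picture shows one rod in each groove (left view, around (140,105)). The carrier stands upright and empty (right view, around (490,70)), the vase is in its place, and the arm is clear of everything.

```bash
python3 -c "
from bench import ticket
print(ticket.close_job())"
```

```text
the job is handed in; nothing more can be done
None
```

The job is handed in: the last picture shows one rod in each groove and the empty carrier upright on the bench with the gripper clear. The vase and jar are where they were; the bowls and tape measure weren't in that last view. No verdict came back.

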